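# Seat the pour-over dripper in its stand

## Robot

A 7-joint arm with a two-finger parallel gripper is mounted at the origin on a cart in front of the work surface, level with it; the furniture and walls round the work are solid. World frame = base frame: x ahead of the robot, y to its left, z up, the work surface at z = 0. Lengths are in m, angles in rad, forces in N, time in s.
With the tool pointing down it reaches from about 0.425 to 0.975 m from the base axis. Payload 16.7 kg.
Tool frame: the origin (TCP) lies at the very end of the fingers, on their centre line; the grasp point (between the pads) lies 19 mm behind it; z points along the fingers, y is the direction in which the jaws open and shut (so a half turn about z gives the same grasp; the last joint's range is limited). The gripper opens to 85 mm and grips with 20 to 120 N. Pads are 22 mm wide; open, the fingers measure 114 mm over their backs; the gripper's body (76 mm by 85 mm) begins 54 mm behind the grasp point. The pads swing forward as they close: fully open they stand 13 mm farther back than shut.
Start: joints at [-1.335, 0.426, 0.074, 1.606, -0.034, 1.111, -0.067], TCP at [0.253, 0.626, 0.231] pointing down, gripper open.
Joint ranges: [-2.85, 2.85], [-0.5, 2.14], [-1.23, 1.37], [0.21, 2.46], [-1.02, 4.16], [0.16, 2.05], [-2.73, 2.73]. Speed limits (rad/s): [1.89, 1.89, 2.39, 2.39, 3.01, 3.01, 3.01].

## Interface

Orientations are given as a unit quaternion [x, y, z, w].
In Python, from rig import state, optics, job gives the robot as it stands.
- The arm moves only by the tool move_arm, never from a script. Its argument "plan" is text: rows parted by semicolons, each of 7 numbers parted by spaces: the turn, a rotation vector about the world's x, y, z in rad, then the shift along the world's x, y, z in m, then the opening, from -1 (shut) to 1 (fully open). In form: ax ay az x y z claw; .... A call has 1 to 12 rows; each row is the pose to reach, as a shift and turn from the pose measured when the call began; what a row does not reach only later rows make up. A row lasts 1/12 s, in which the tool goes at most 41.7 mm and 7.16 degrees, less where a joint would pass 70% of its speed; a pose out of reach is approached as far as the arm can. A call with a gripper value outside its range is refused whole. The fingers move at their own pace and stop on an object; "newtons" is the grip in N (left out, the last holds). Time passes only in rows, so rows that repeat a pose let the fingers close. It gives the time, the measured TCP pose, the force and the opening at its end, in the units of the state.
- state(): the state, without advancing time (a new reading comes with each control period).
- optics.capture(name): name is "scene" or "top" or "wrist"; returns a dict with "pixels" (400x640x3 uint8, red, green, blue), "depth" (400x640 float32, m along the optical axis (not along the pixel's ray), 0 where there is no reading), "fx", "fy", "cx", "cy" (pixels), "T" (4x4, takes a point from camera to world coordinates). Camera axes: x right, y up, looking along -z (the intrinsics and any distortion apply to the point x, -y, -z); pixel columns grow to the right and rows downward; lengths in m; the calibration is good to about 2 mm. A picture is of the moment at which its call begins.
- job.hand_in(): hands the job in, once; it reports no verdict.
The state is a dict: "clock": time; "joint_pos": joint angles; "qvel": joint speeds; "tau": joint torques, N m; "ee_pos": TCP position; "ee_rot": TCP orientation; "wrist_force": force on the tool from outside, world axes, zero at the start; "wrist_torque": the same for the moment, N m; "gripper_width": finger opening in m.
Only numpy, scipy, OpenCV 4.12 (cv2) and the standard library are available. Lean on these libraries where they do the work, as an engineer would, in place of code of your own. Each camera call takes 0.05 s, during which the arm holds its last target. There are 200 camera calls.

## Task

Get the pour-over stand ready: pull the sliding cover towards the front until it is fully open, then slide the dripper that fits the round seat along the deck until it drops in. It must end up level and all the way down in the seat. Push it along the deck rather than lifting it, and leave the other, smaller dripper where it stands.

Things in the scene. Friction and masses are not known exactly. Their poses are not given: they have to be found in the camera images.
- stand: Pour-over stand, fixed: wooden deck 150 mm (its x) by 500 mm (its y), 22 mm thick, top face 150 mm above the worktop, on four thin legs; a mug stands under it. Origin on the worktop under the deck's middle; x points to its back (away from the robot), z up.
- seat (a point): Centre of the mouth of the round steel seat, a shallow recess in the middle of the deck, level with the deck's top face; axes as the stand's. Its wall tapers downwards at 30 degrees from vertical: 99 mm across at the mouth, 82 mm at its strainer floor, 15 mm below. The dripper leans in over its edge, then slides down and centres itself (friction about 0.2).
- cover (a joint): Sliding wooden cover lying on the deck over the seat, in m: 0 shut, 0.14 fully open (end stop). Opens to the stand's front (-x), then overhangs the front edge. About 1.5 N friction; stays where left. Plate 5 mm thick; its middle, under the bar, lies over the seat at 0 and it reaches 65 mm behind and 58 mm to either side of that.
- cover_bar (a point): Middle of the cover's steel pull bar, over the middle of the cover and moving with it: 60 mm long along the stand's y, 12 mm thick along its x, from 21 to 31 mm above the deck (this point 26 mm), on two feet. Can be pinched from above or pulled from behind.
- dripper: Larger dripper, the one that fits: loose plain steel cone, about 0.25 kg, flat lid fixed on, standing narrow end down at one end of the deck. Foot 80 mm across, widening at 30 degrees from vertical to 119 mm at 34 mm height, then a rim and lid 128 mm across, 6 mm thick. Origin: centre of the foot's underside. Pushed at the rim it slides upright. Seated, its foot is flat on the seat's floor.
- dripper_lid (a point): Centre of the top of the larger dripper's lid (a flat button 26 mm across, 2 mm high), 42 mm above its foot.
- small_dripper: The smaller dripper, same shape and steel, too small for the seat: foot 54 mm across, rim and lid 94 mm across at 28 to 34 mm height. Origin: centre of the foot's underside. It stands at the other end of the deck and stays there.
There are look-alikes about, which are no part of the job. Leave any brown or purple look-alike of the dripper alone.

How it is judged:
On the way, in this order (a step that is already met when the one before it is completed fails the run):
1. the cover is fully open (more than 130 mm) while the dripper still stands on the deck (value of joint cover above 0.13 m and z of dripper in the frame of seat above -0.005 m), for 0.1 s.
2. the larger dripper is down in the tapered seat (z of dripper in the frame of seat below -0.011 m and horizontal distance between dripper and seat below 0.008 m), for 0.2 s.
At the end, for the whole second after the job is handed in: The cover is open by more than 130 mm of its 140 mm; the larger dripper is at rest in the seat, its origin within 4 mm of the seat's axis and at least 12.5 mm below its mouth, tilted less than 0.04 rad; the smaller dripper is within 20 mm of where it stood (value of joint cover above 0.13 m and horizontal distance between dripper and seat below 0.004 m and z of dripper in the frame of seat below -0.0125 m and angle between dripper's own z axis and vertical below 0.04 rad and linear speed of dripper below 0.02 m/s and distance of small_dripper from where it was at the start of the episode below 0.02 m); the robot touches nothing.
It fails at once if the larger dripper is lifted more than 30 mm off the deck (z of dripper in the frame of seat above 0.03 m).
It fails at once if the smaller dripper is moved more than 20 mm (distance of small_dripper from where it was at the start of the episode above 0.02 m).
It also fails if it takes over 51 s, if anything falls off the work surface, if the arm or the gripper's body presses on something with over 40 N, if the wrist force passes 120 N, or if a joint passes its speed limit or range.

## Working session

There is one attempt and no reset: what is moved stays moved. The work goes in short steps, Python scripts to look and compute and a tool call to move; the robot and the scene stay as the last step left them, time stands still between calls to the robot, and variables do not carry over. Pictures are saved under pics/ and viewed, on a budget of 10 in all, crops included, one or two more only if the job needs it, and the job is handed in when it is done.

Besides the shell and the picture viewer there is one more tool, called after ">>>" as name(argument=value, ...) on one line, values as JSON. move_arm: Moves the arm, as the interface text tells. Its arguments: {"type":"object","properties":{"plan":{"type":"string"},"newtons":{"type":"number"}},"required":["plan"]}

```bash
mkdir -p pics; cat > h.py <<'E'
import numpy as np, cv2
from rig import state, optics, job
def grab(n):
    c=optics.capture(n); np.savez('last_'+n+'.npz',**c); return c
def pts(c):
    d=c['depth']; v,u=np.mgrid[:d.shape[0],:d.shape[1]]
    P=np.stack([(u-c['cx'])/c['fx']*d,-(v-c['cy'])/c['fy']*d,-d],-1)
    return P@c['T'][:3,:3].T+c['T'][:3,3]
def save(p,name): cv2.imwrite('pics/'+name,cv2.cvtColor(p,cv2.COLOR_RGB2BGR))
E
python3 - <<'E'
from h import *
for n in('scene','top'):
    c=grab(n); save(c['pixels'],n+'0.png'); print(n,[k for k in c],c['T'].round(3).tolist(),c['fx'])
print(state())
E
```

```text
scene ['pixels', 'depth', 'fx', 'fy', 'cx', 'cy', 'T'] [[0.776, 0.395, -0.492, -0.113], [-0.631, 0.507, -0.587, -0.675], [0.018, 0.766, 0.643, 0.969], [0.0, 0.0, 0.0, 1.0]] 515.9565754022261
top ['pixels', 'depth', 'fx', 'fy', 'cx', 'cy', 'T'] [[0.011, 0.994, -0.107, 0.399], [-1.0, 0.011, 0.003, 0.068], [0.004, 0.107, 0.994, 1.153], [0.0, 0.0, 0.0, 1.0]] 379.84357735190525
{'clock': 0.1, 'joint_pos': array([-1.33550793,  0.42666348,  0.07387378,  1.60655342, -0.03409244,
        1.11084488, -0.06711089]), 'qvel': array([-0.00129145, -0.00335698, -0.00074132, -0.00153445,  0.00196241,
       -0.00133128,  0.00040146]), 'tau': array([ 8.68682720e-03, -9.51525521e+01,  3.77127752e+00, -4.64393663e+01,
        1.95133116e-02,  6.64003237e-03, -5.31043668e-05]), 'ee_pos': array([0.25326404, 0.62526592, 0.23068066]), 'ee_rot': array([ 1.91238086e-01,  9.81543493e-01, -6.01012862e-04, -6.62870732e-05]), 'wrist_force': array([ 0.5586902 ,  0.25612456, -0.33449149]), 'wrist_torque': array([ 0.04891096, -0.02680975, -0.00475235]), 'gripper_width': 0.0849542311811932}
```

View pics/scene0.png

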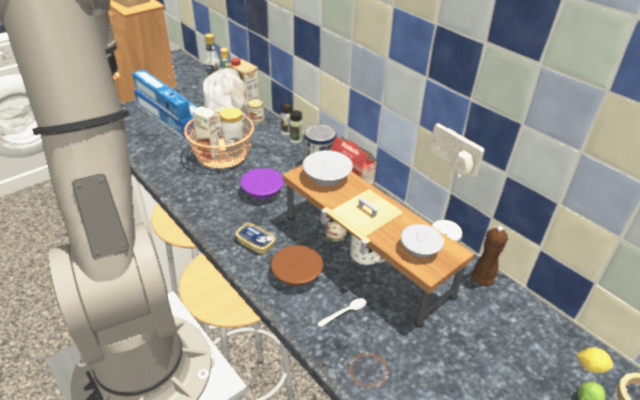

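View pics/top0.png

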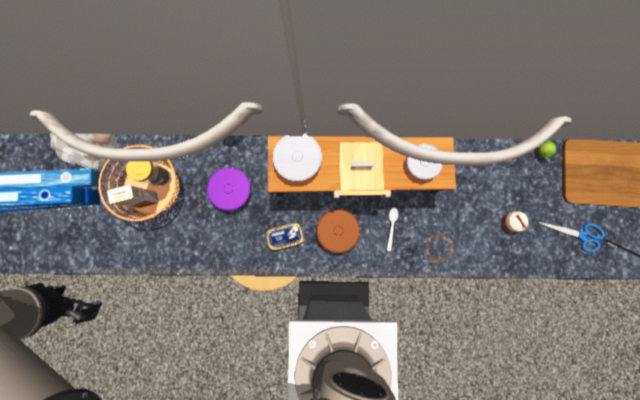

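The candidates for the dripper are:
- Large steel dripper at scene (328,168) / top (297,158).
- Small steel dripper at scene (422,242) / top (425,162).
- Purple look-alike at top (228,189).
- Brown look-alike at top (338,231).

I choose the larger steel one at the left (+y) end of the deck. The cover and its bar are at top (362,165). Next I measure them and check the choice in a crop.

```bash
python3 - <<'E'
from h import *
c=dict(np.load('last_top.npz'));P=pts(c);px=c['pixels'];hsv=cv2.cvtColor(px,cv2.COLOR_RGB2HSV)
for n,(u,v) in dict(big=(297,150),small=(425,170),brown=(338,225),purple=(228,182),cov=(345,180),wood=(330,150),deckR=(400,180),bar=(362,165),arcL=(200,146),arcR=(440,156),wall=(362,130)).items(): print(n,P[v,u].round(3),hsv[v,u])
z=P[...,2];x=P[...,0];y=P[...,1]
# deck pixels
m=(abs(z-.150)<.006)&(hsv[...,1]>110)&(hsv[...,0]<25)
r=slice(120,210)
mm=np.zeros_like(m);mm[125:205,255:470]=m[125:205,255:470]
Q=P[mm]; rect=cv2.minAreaRect((Q[:,:2]*1000).astype(np.float32)); print('deck',rect,len(Q),np.median(Q[:,2]))
for n,lo,hi,u0,u1 in(('big',.185,.2,260,335),('small',.178,.192,400,450),('bar',.17,.19,345,385),('cover',.1525,.16,330,395)):
    k=np.zeros_like(m);k[125:205,u0:u1]=((z>lo)&(z<hi))[125:205,u0:u1]
    Q=P[k]
    if len(Q)>5:
        q=(Q[:,:2]*1000).astype(np.float32); print(n,len(Q),cv2.minEnclosingCircle(q),cv2.minAreaRect(q),np.median(Q[:,2]))
save(cv2.resize(px[120:250,210:470],(780,390),interpolation=cv2.INTER_CUBIC),'crop1.png')
E
```

```text
big [0.62  0.132 0.189] [156   5 239]
small [ 0.572 -0.199  0.187] [158   4 240]
brown [0.432 0.018 0.039] [ 11 173 180]
purple [0.555 0.343 0.042] [142 164 224]
cov [0.548 0.005 0.156] [ 27  73 254]
wood [0.629 0.046 0.151] [ 15 173 236]
deckR [ 0.55  -0.141  0.152] [ 14 175 233]
bar [ 0.584 -0.037  0.182] [161   9 217]
arcL [0.447 0.134 0.951] [ 13  42 153]
arcR [0.443 0.004 0.95 ] [ 17  21 234]
wall [0.458 0.046 0.946] [14 29 98]
deck ((588.0857543945312, -38.231903076171875), (159.14007568359375, 501.4017639160156), 0.7411110401153564) 4447 0.15016710965814872
big 1812 ((602.42138671875, 131.87062072753906), 63.824363708496094) ((599.4586181640625, 131.3251495361328), (121.1068115234375, 126.05782318115234), 6.876154899597168) 0.1901122236763611
small 569 ((595.1204223632812, -199.72579956054688), 47.703250885009766) ((593.5313110351562, -196.3448944091797), (92.40725708007812, 87.40423583984375), 15.972484588623047) 0.18374690591494913
bar 100 ((585.1738891601562, -37.339637756347656), 28.944427490234375) ((586.7251586914062, -37.19627380371094), (11.539676666259766, 57.59813690185547), 1.6229321956634521) 0.18050979510116072
cover 2149 ((585.6348876953125, -35.283058166503906), 111.55847930908203) ((584.0241088867188, -40.414337158203125), (162.7376251220703, 171.66908264160156), 0.4415971636772156) 0.1550816276182998
```

View pics/crop1.png

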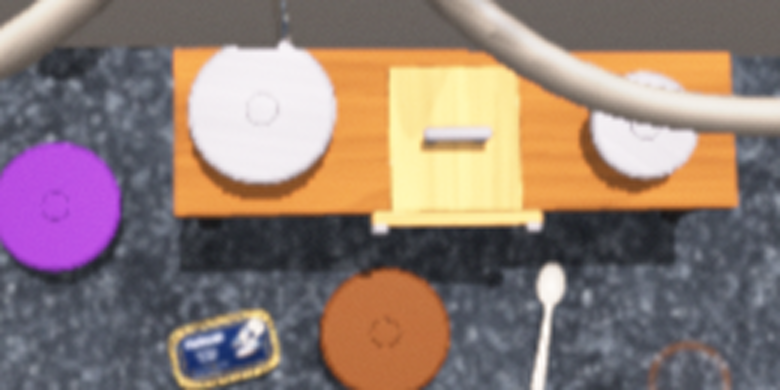

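The crop shows the large steel dripper at crop (262,110), with a measured rim radius of 64 mm, so it is the one that fits. The small steel one is at (643,125). I'll check obstacle heights, then move up and over the bar.

```bash
python3 - <<'E'
from h import *
c=dict(np.load('last_scene.npz'));P=pts(c).reshape(-1,3)
P=P[np.isfinite(P).all(1)]
w=P[(P[:,2]>.3)&(P[:,2]<.6)&(abs(P[:,1])<.3)&(P[:,0]>.5)]; print('wall x',np.percentile(w[:,0],[1,5,50]))
for y in np.arange(-.3,.7,.1):
    k=P[(P[:,1]>y)&(P[:,1]<y+.1)]; a=k[(k[:,0]>.4)&(k[:,0]<.66)]; b=k[(k[:,0]>.66)&(k[:,0]<.75)]
    print(y.round(1),[np.percentile(q[:,2],99).round(3) if len(q) else None for q in(a,b)])
for n,lo,hi,cx,cy,r in(('big',.180,.2,.6,.132,.08),('small',.178,.192,.595,-.2,.06),('bar',.17,.19,.586,-.037,.05)):
    q=P[(P[:,2]>lo)&(P[:,2]<hi)&(np.hypot(P[:,0]-cx,P[:,1]-cy)<r)]; q2=(q[:,:2]*1000).astype(np.float32); print(n,len(q),cv2.minEnclosingCircle(q2),cv2.minAreaRect(q2))
E
```

```text
wall x [0.8240748  0.82567133 0.82906368]
-0.3 [np.float64(0.186), np.float64(0.153)]
-0.2 [np.float64(0.186), np.float64(0.153)]
-0.1 [np.float64(0.18), np.float64(0.153)]
0.0 [np.float64(0.191), np.float64(0.154)]
0.1 [np.float64(0.192), np.float64(0.19)]
0.2 [np.float64(0.149), np.float64(0.133)]
0.3 [np.float64(0.044), np.float64(0.126)]
0.4 [np.float64(0.097), np.float64(0.005)]
0.5 [np.float64(0.165), np.float64(0.006)]
0.6 [np.float64(0.166), np.float64(0.164)]
big 1190 ((604.1636962890625, 130.3632354736328), 65.54105377197266) ((604.2453002929688, 129.5962371826172), (128.25234985351562, 125.11735534667969), 12.324642181396484)
small 1022 ((596.9542846679688, -200.15115356445312), 48.62137222290039) ((595.5025024414062, -201.76055908203125), (91.09369659423828, 92.73004150390625), 26.683839797973633)
bar 118 ((589.440185546875, -38.96696472167969), 30.364477157592773) ((587.362548828125, -39.085693359375), (13.528952598571777, 60.48674774169922), 3.270603895187378)
```

>>> move_arm(plan="0 0 0 0 0 0.04 1; 0 0 -0.1 0.01 -0.02 0.08 1; 0 0 -0.22 0.025 -0.05 0.1 1; 0 0 -0.34 0.04 -0.08 0.11 1; 0 0 -0.46 0.06 -0.11 0.11 1; 0 0 -0.58 0.08 -0.145 0.11 1; 0 0 -0.7 0.1 -0.18 0.11 1; 0 0 -0.82 0.12 -0.215 0.11 1; 0 0 -0.94 0.14 -0.25 0.11 1; 0 0 -1.06 0.16 -0.285 0.11 1; 0 0 -1.19 0.18 -0.32 0.11 1; 0 0 -1.19 0.2 -0.355 0.11 1")

```text
clock: 1.1
ee_pos: [0.4537, 0.2683, 0.3407]
ee_rot: [0.712, 0.703, -0.0, -0.001]
wrist_force: [0.3, 1.3, 0.2]
gripper_width: 0.0852
```

>>> move_arm(plan="0 0 0 0.015 -0.035 0 1; 0 0 0 0.03 -0.07 0 1; 0 0 0 0.045 -0.105 0 1; 0 0 0 0.06 -0.14 0 1; 0 0 0 0.075 -0.175 -0.01 1; 0 0 0 0.09 -0.21 -0.02 1; 0 0 0 0.105 -0.245 -0.04 0.6; 0 0 0 0.12 -0.275 -0.06 0.4; 0 0 0 0.133 -0.306 -0.08 0.2; 0 0 0 0.133 -0.306 -0.095 0.2; 0 0 0 0.133 -0.306 -0.095 0.2; 0 0 0 0.133 -0.306 -0.095 0.2")

```text
clock: 2.1
ee_pos: [0.5862, -0.0376, 0.2451]
ee_rot: [0.712, 0.702, -0.001, -0.001]
wrist_force: [-0.4, 0.0, 1.1]
gripper_width: 0.0509
```

```bash
python3 - <<'E'
from h import *
c=grab('scene');p=pts(c)
save(cv2.resize(c['pixels'][120:300,250:490],(800,600),interpolation=cv2.INTER_CUBIC),'s1.png')
w=grab('wrist');P=pts(w).reshape(-1,3);q=P[(abs(P[:,2]-.178)<.006)&(abs(P[:,0]-.587)<.03)&(abs(P[:,1]+.038)<.045)]
print(len(q),cv2.minAreaRect((q[:,:2]*1000).astype(np.float32)) if len(q)>3 else 0, state()['ee_pos'],state()['gripper_width'])
save(w['pixels'],'w1.png')
E
```

```text
1681 ((586.7772827148438, -37.238677978515625), (12.013659477233887, 59.093910217285156), 1.4448775053024292) [ 0.58691923 -0.03665906  0.24654207] 0.05059931859669014
```

View pics/w1.png

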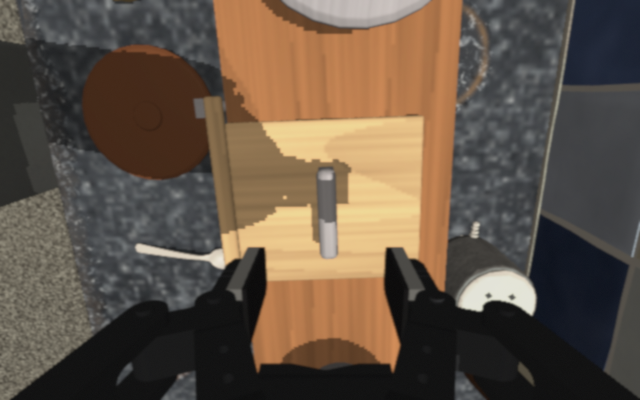

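The wrist view shows the bar centred between the jaws at (327,212). Now I go down, pinch it and pull.

>>> move_arm(plan="0 0 0 0 0 -0.03 0.2; 0 0 0 0 0 -0.06 0.2; 0 0 0 0 0 -0.083 0.2; 0 0 0 0 0 -0.083 0.2; 0 0 0 0 0 -0.083 -1; 0 0 0 0 0 -0.083 -1; 0 0 0 0 0 -0.083 -1; 0 0 0 0 0 -0.083 -1; 0 0 0 0 0 -0.083 -1; 0 0 0 0 0 -0.083 -1", newtons=30)

```text
clock: 3.03
ee_pos: [0.5881, -0.0364, 0.1656]
ee_rot: [0.711, 0.703, 0.001, 0.0]
wrist_force: [-1.6, 1.7, 9.5]
gripper_width: 0.0112
```

>>> move_arm(plan="0 0 0 -0.01 0 0 -1; 0 0 0 -0.03 0 0 -1; 0 0 0 -0.05 0 0 -1; 0 0 0 -0.07 0 0 -1; 0 0 0 -0.09 0 0 -1; 0 0 0 -0.11 0 0 -1; 0 0 0 -0.125 0 0 -1; 0 0 0 -0.135 0 0 -1; 0 0 0 -0.14 0 0 -1; 0 0 0 -0.142 0 0 -1; 0 0 0 -0.142 0 0 -1")

```text
clock: 3.95
ee_pos: [0.458, -0.0371, 0.1702]
ee_rot: [0.711, 0.703, 0.01, 0.01]
wrist_force: [68.1, -10.1, -34.9]
gripper_width: 0.0112
```

>>> move_arm(plan="0 0 0 0.002 0 -0.002 -1; 0 0 0 0.004 0 -0.004 -1; 0 0 0 0.004 0 -0.004 -1")

```text
clock: 4.2
ee_pos: [0.4657, -0.0369, 0.169]
ee_rot: [0.71, 0.704, 0.013, 0.012]
wrist_force: [1.5, 1.7, 26.4]
gripper_width: 0.011
```

```bash
python3 - <<'E'
from h import *
c=grab('scene');P=pts(c).reshape(-1,3)
save(cv2.resize(c['pixels'][130:310,240:480],(800,600),interpolation=cv2.INTER_CUBIC),'s2.png')
w=grab('wrist');save(w['pixels'],'w2.png');print(state())
t=grab('top');Q=pts(t);hsv=cv2.cvtColor(t['pixels'],cv2.COLOR_RGB2HSV)
k=(abs(Q[...,2]-.156)<.006)&(hsv[...,1]<115)&(hsv[...,0]>18)&(hsv[...,0]<35)&(abs(Q[...,1]+.04)<.1)&(Q[...,0]>.3)&(Q[...,0]<.7)
q=Q[k];print(len(q),np.percentile(q[:,0],[1,99]),np.percentile(q[:,1],[1,99]))
E
```

```text
{'clock': 4.3, 'joint_pos': array([-0.66942935,  0.156623  ,  0.67810814,  2.17662995, -0.1377692 ,
        0.81217612,  0.08440579]), 'qvel': array([-5.77662572e-04, -3.97398128e-03,  8.02085242e-04,  6.54573537e-03,
        1.74000779e-03,  1.80720585e-03, -3.27949217e-05]), 'tau': array([  0.74234543, -34.12132859,   4.28645119, -28.01193953,
        -0.18045207,   0.41329787,  -0.4258308 ]), 'ee_pos': array([ 0.46524829, -0.03684069,  0.16897326]), 'ee_rot': array([0.71048235, 0.70349677, 0.01306986, 0.01167531]), 'wrist_force': array([ 1.10197043,  0.68400685, 26.10955423]), 'wrist_torque': array([ 0.14987135, -0.32080186,  0.45009784]), 'gripper_width': 0.011430250538159211}
204 [0.44159758 0.52404417] [-0.00268618  0.0157617 ]
```

View pics/s2.png

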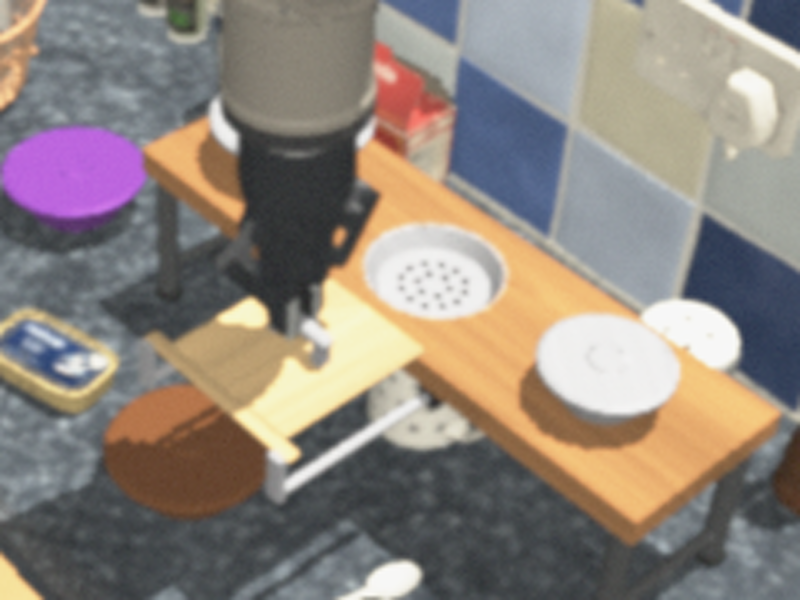

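View pics/w2.png

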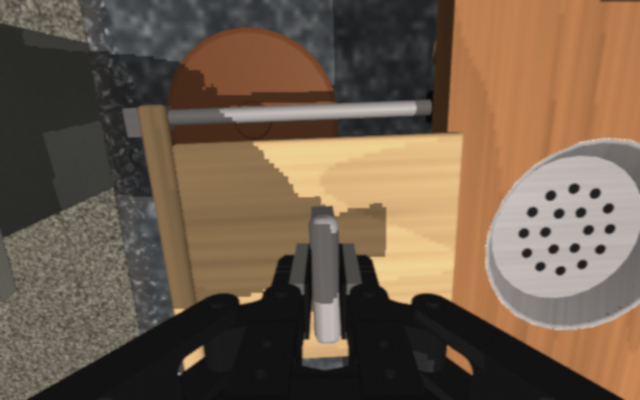

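The scene crop shows the seat uncovered (about (435,270)) and the cover largely out. The wrist view shows the bar still pinched at (325,270). I'll measure the opening from the cover's rear edge and the seat centre.

```bash
python3 - <<'E'
from h import *
for n in('scene','wrist'):
    c=dict(np.load('last_%s.npz'%n));P=pts(c);hsv=cv2.cvtColor(c['pixels'],cv2.COLOR_RGB2HSV)
    k=(abs(P[...,2]-.155)<.006)&(hsv[...,1]<135)&(hsv[...,1]>50)&(hsv[...,0]>16)&(hsv[...,0]<35)&(abs(P[...,1]+.04)<.1)&(P[...,0]<.6)
    q=P[k];print(n,'cover',len(q),np.percentile(q[:,0],[.5,50,99,99.8]),np.percentile(q[:,1],[1,99]))
    k=(abs(P[...,2]-.135)<.005)&(hsv[...,1]<40)&(np.hypot(P[...,0]-.588,P[...,1]+.038)<.06)
    q=P[k];print('floor',len(q),cv2.minEnclosingCircle((q[:,:2]*1000).astype(np.float32)) if len(q) else 0)
    k=(P[...,2]>.17)&(P[...,2]<.186)&(hsv[...,2]>120)&(hsv[...,1]<40)&(abs(P[...,1]+.038)<.04)&(abs(P[...,0]-.455)<.03)
    q=P[k];print('bar',len(q),cv2.minAreaRect((q[:,:2]*1000).astype(np.float32)) if len(q)>3 else 0,np.median(q[:,2]) if len(q) else 0)
E
```

```text
scene cover 1904 [0.38838191 0.44575305 0.58736581 0.59907584] [-0.13046007  0.0193231 ]
floor 644 ((602.2713623046875, -35.70322036743164), 45.36851119995117)
bar 80 ((461.4892578125, -55.38677215576172), (29.249237060546875, 23.06918716430664), 73.64364624023438) 0.1799449591167328
wrist cover 39937 [0.38812489 0.45531668 0.52621437 0.5276388 ] [-0.09415789  0.02437909]
floor 18543 ((599.2384033203125, -38.535945892333984), 45.21349334716797)
bar 1171 ((464.9990539550781, -41.07611083984375), (58.335243225097656, 10.56091594696045), 89.82369232177734) 0.18062323181230144
```

The seat centre comes out at x≈0.599, so the cover started slightly open and the 68 N was the end stop. Opening is now about 0.138. I nudge it to the stop again, release and rise.

>>> move_arm(plan="0 0 0 -0.003 0 0 -1; 0 0 0 -0.005 0 0 -1; 0 0 0 -0.005 0 0 -1; 0 0 0 -0.005 0 0 0.2; 0 0 0 -0.005 0 0 0.2; 0 0 0 -0.005 0 0 0.2; 0 0 0 -0.005 0 0 0.2; 0 0 0 -0.005 0 0.03 0.2; 0 0 0 -0.005 0 0.06 0.4; 0 0 0 -0.005 0 0.09 1; 0 0 0 0.03 0 0.11 1; 0 0 0 0.06 0 0.12 1")

```text
clock: 5.35
ee_pos: [0.5271, -0.0365, 0.2932]
ee_rot: [0.71, 0.704, 0.017, 0.012]
wrist_force: [-0.1, 0.6, 0.8]
gripper_width: 0.0858
```

```bash
python3 - <<'E'
from h import *
print(state()['ee_pos'],state()['ee_rot'])
c=grab('wrist');P=pts(c);hsv=cv2.cvtColor(c['pixels'],cv2.COLOR_RGB2HSV);save(c['pixels'],'w3.png')
k=(abs(P[...,2]-.155)<.004)&(hsv[...,1]<135)&(hsv[...,1]>50)&(hsv[...,0]>16)&(hsv[...,0]<35)&(abs(P[...,1]+.04)<.1)&(P[...,0]<.56)
q=P[k];print('cover',len(q),np.percentile(q[:,0],[.5,50,99,99.8]))
k=(P[...,2]<.148)&(P[...,2]>.13)&(hsv[...,1]<40)&(np.hypot(P[...,0]-.6,P[...,1]+.038)<.065)
q=P[k];print('seat',len(q),cv2.minEnclosingCircle((q[:,:2]*1000).astype(np.float32)))
k=(P[...,2]>.17)&(P[...,2]<.186)&(hsv[...,2]>90)&(hsv[...,1]<40)&(abs(P[...,1]+.038)<.04)&(abs(P[...,0]-.455)<.03)
q=P[k];print('bar',len(q),cv2.minAreaRect((q[:,:2]*1000).astype(np.float32)) if len(q)>3 else 0)
c=grab('top');P=pts(c)
for lo,hi,y in((.185,.2,.132),(.178,.192,-.2)):
    k=(P[...,2]>lo)&(P[...,2]<hi)&(np.hypot(P[...,0]-.6,P[...,1]-y)<.08);q=P[k];print(len(q),cv2.minEnclosingCircle((q[:,:2]*1000).astype(np.float32)))
E
```

```text
[ 0.5270995  -0.03649846  0.29319889] [0.71009723 0.70379458 0.01687487 0.01226183]
cover 19789 [0.38474922 0.44879949 0.52203712 0.5234905 ]
seat 10034 ((598.5880737304688, -37.415748596191406), 50.324798583984375)
bar 737 ((460.826904296875, -41.75688552856445), (7.939416885375977, 58.04899215698242), 2.0713512897491455)
1816 ((602.4117431640625, 131.80674743652344), 64.18229675292969)
0 ((0.0, 0.0), 0.0)
```

View pics/w3.png

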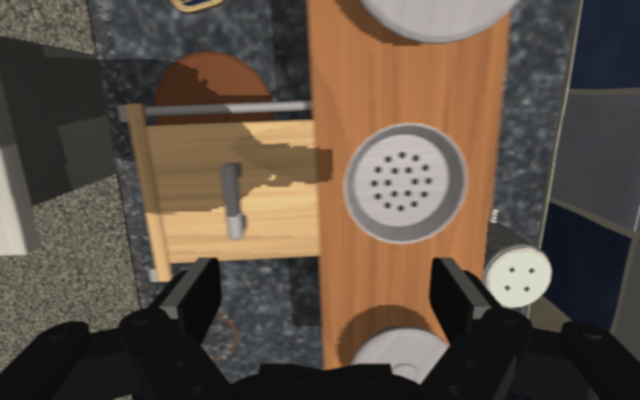

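The cover is fully open: its rear edge is at x 0.5225 and the seat at (0.5986, -0.0375), so the opening is about 0.14. The wrist view shows the seat clear at (406,183). Next I go to the far (+y) side of the dripper with open jaws along x, forming a cradle.

>>> move_arm(plan="-0.006 0.041 0 0.01 0.035 0.005 1; -0.006 0.041 0 0.02 0.075 0.01 1; -0.006 0.041 0 0.03 0.115 0.01 1; -0.006 0.041 0 0.04 0.155 0.01 1; -0.006 0.041 0 0.055 0.195 0.01 1; -0.006 0.041 0 0.065 0.235 0 1; -0.006 0.041 0 0.075 0.272 -0.01 1; -0.006 0.041 0 0.075 0.272 -0.045 1; -0.006 0.041 0 0.075 0.272 -0.08 1; -0.006 0.041 0 0.075 0.272 -0.115 1; -0.006 0.041 0 0.075 0.272 -0.135 1; -0.006 0.041 0 0.075 0.272 -0.135 1")

```text
clock: 6.45
ee_pos: [0.6017, 0.235, 0.1511]
ee_rot: [0.71, 0.704, -0.006, 0.0]
wrist_force: [-0.7, -0.8, 0.1]
gripper_width: 0.0854
```

```bash
python3 - <<'E'
from h import *
print(state()['ee_pos'],state()['ee_rot'],state()['wrist_force'])
c=grab('scene');P=pts(c)
save(cv2.resize(c['pixels'][110:290,250:490],(800,600),interpolation=cv2.INTER_CUBIC),'s3.png')
k=(P[...,2]>.18)&(P[...,2]<.198)&(np.hypot(P[...,0]-.602,P[...,1]-.13)<.069);q=P[k];print(len(q),cv2.minEnclosingCircle((q[:,:2]*1000).astype(np.float32)))
E
```

```text
[0.60174175 0.23503723 0.15114226] [ 7.10051384e-01  7.04125712e-01 -5.82499005e-03  2.89234158e-04] [-0.6790452  -0.83702779  0.07366396]
1183 ((604.3965454101562, 129.10238647460938), 65.17342376708984)
```

View pics/s3.png

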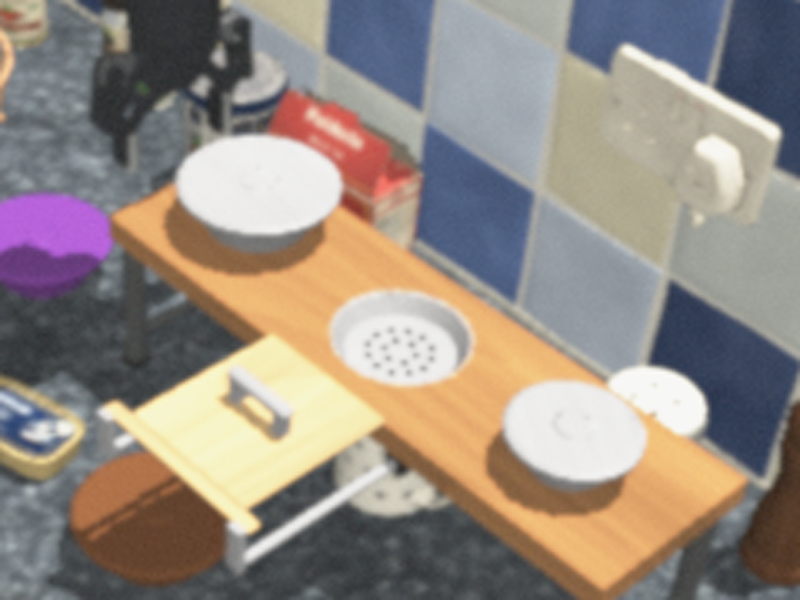

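The scene crop shows the open gripper at the left of the large dripper (258,190), the seat clear at (400,340), and the small dripper untouched at (573,430). I push most of the way, then measure.

>>> move_arm(plan="0 0 0 0 -0.01 0.009 1; 0 0 0 0 -0.025 0.009 1; 0 0 0 0 -0.04 0.009 1; 0 0 0 0 -0.05 0.009 1; 0 0 0 0 -0.06 0.009 1; 0 0 0 0 -0.07 0.009 1; 0 0 0 0 -0.08 0.009 1; 0 0 0 0 -0.09 0.009 1; 0 0 0 -0.001 -0.1 0.009 1; 0 0 0 -0.001 -0.11 0.009 1; 0 0 0 -0.001 -0.118 0.009 1; 0 0 0 -0.001 -0.12 0.009 1")

```text
clock: 7.5
ee_pos: [0.6021, 0.1133, 0.1631]
ee_rot: [0.711, 0.703, -0.005, 0.001]
wrist_force: [-0.1, 0.6, -0.2]
gripper_width: 0.0854
```

```bash
cat > m.py <<'E'
from h import *
s=state();print(s['ee_pos'],s['wrist_force'])
c=grab('scene');P=pts(c);hsv=cv2.cvtColor(c['pixels'],cv2.COLOR_RGB2HSV)
y0=s['ee_pos'][1]-.06
k=(P[...,2]>.162)&(P[...,2]<.198)&(hsv[...,1]<40)&(hsv[...,2]>130)&(np.hypot(P[...,0]-.6,P[...,1]-y0)<.075)
q=P[k];print(len(q),cv2.minEnclosingCircle((q[:,:2]*1000).astype(np.float32)))
t=q[q[:,2]>np.percentile(q[:,2],40)];A=np.c_[t[:,:2]-t[:,:2].mean(0),np.ones(len(t))];print('plane slope,z',np.linalg.lstsq(A,t[:,2],rcond=None)[0])
save(cv2.resize(c['pixels'][110:290,250:490],(800,600),interpolation=cv2.INTER_CUBIC),'s_%.0f.png'%(s['clock']*100))
E
python3 m.py
```

```text
[0.60213655 0.11334864 0.16313034] [-0.08030177  0.63279763 -0.18022497]
1307 ((601.6203002929688, 57.14040756225586), 68.7380142211914)
plane slope,z [-0.0016614   0.00178273  0.19074441]
```

>>> move_arm(plan="0 0 0 -0.001 0 -0.006 1; 0 0 0 -0.001 -0.01 -0.006 1; 0 0 0 -0.001 -0.02 -0.006 1; 0 0 0 -0.002 -0.03 -0.006 1; 0 0 0 -0.002 -0.04 -0.006 1; 0 0 0 -0.002 -0.048 -0.006 1; 0 0 0 -0.003 -0.056 -0.006 1; 0 0 0 -0.003 -0.064 -0.006 1; 0 0 0 -0.003 -0.072 -0.006 1; 0 0 0 -0.003 -0.078 -0.006 1; 0 0 0 -0.003 -0.082 -0.006 1; 0 0 0 -0.003 -0.082 -0.006 1")

```text
clock: 8.55
ee_pos: [0.5992, 0.0307, 0.1572]
ee_rot: [0.711, 0.703, -0.005, 0.001]
wrist_force: [-0.5, 1.1, -0.6]
gripper_width: 0.0855
```

```bash
python3 m.py; ls pics
```

```text
[0.59919796 0.03072986 0.15717387] [-0.53790815  1.07622478 -0.60117692]
1497 ((602.1354370117188, -30.482255935668945), 74.2990951538086)
plane slope,z [0.00123029 0.01591772 0.17615672]
crop1.png
s1.png
s2.png
s3.png
s_750.png
s_855.png
scene0.png
top0.png
w1.png
w2.png
w3.png
```

The lid plane is at z 0.176, so it has dropped in. I back off in +y, rise, and verify.

>>> move_arm(plan="0 0 0 0 0.02 0 1; 0 0 0 0 0.045 0.01 1; 0 0 0 0 0.07 0.04 1; 0 0 0 0 0.1 0.08 1; 0 0 0 -0.02 0.13 0.12 1; 0 0 0 -0.04 0.16 0.15 1; 0 0 0 -0.06 0.19 0.15 1; 0 0 0 -0.06 0.22 0.15 1; 0 0 0 -0.06 0.22 0.15 1")

```text
clock: 9.35
ee_pos: [0.5365, 0.2607, 0.3083]
ee_rot: [0.707, 0.707, -0.003, -0.0]
wrist_force: [0.1, 2.0, -0.2]
gripper_width: 0.0852
```

```bash
python3 - <<'E'
from h import *
print(state()['ee_pos'],state()['wrist_force'])
for n in('scene','top'):
    c=grab(n);P=pts(c);hsv=cv2.cvtColor(c['pixels'],cv2.COLOR_RGB2HSV)
    if n=='scene': save(cv2.resize(c['pixels'][110:290,250:490],(800,600),interpolation=cv2.INTER_CUBIC),'s_fin.png')
    for nm,x,y,lo in(('big',.5986,-.0375,.168),('small',.596,-.2,.177)):
        k=(P[...,2]>lo)&(P[...,2]<.198)&(hsv[...,1]<40)&(np.hypot(P[...,0]-x,P[...,1]-y)<.078 if nm=='big' else np.hypot(P[...,0]-x,P[...,1]-y)<.058)
        q=P[k]
        if len(q)<50: print(nm,len(q));continue
        f=q[np.hypot(*(q[:,:2]-q[:,:2].mean(0)).T)<.05]
        A=np.c_[f[:,:2]-f[:,:2].mean(0),np.ones(len(f))]
        print(n,nm,len(q),cv2.minEnclosingCircle((q[:,:2]*1000).astype(np.float32)),'plane',np.linalg.lstsq(A,f[:,2],rcond=None)[0].round(4))
    k=(abs(P[...,2]-.155)<.004)&(hsv[...,1]<135)&(hsv[...,1]>50)&(hsv[...,0]>16)&(hsv[...,0]<35)&(abs(P[...,1]+.04)<.05)&(P[...,0]<.53)
    q=P[k];print('cover',len(q),np.percentile(q[:,0],[1,99]))
E
```

```text
[0.53648156 0.26072639 0.30832122] [ 0.14998097  2.03405287 -0.16301138]
scene big 1470 ((600.7139892578125, -41.14013671875), 66.9570083618164) plane [ 1.00e-04 -2.60e-03  1.75e-01]
scene small 1008 ((594.7284545898438, -200.32562255859375), 48.141998291015625) plane [0.0087 0.0046 0.1839]
cover 1263 [0.38332793 0.52438792]
top big 1777 ((597.697265625, -37.53804016113281), 63.68495559692383) plane [-0.0007  0.0023  0.1752]
top small 542 ((595.2050170898438, -199.09298706054688), 46.301849365234375) plane [ 0.0089 -0.0032  0.1841]
cover 1864 [0.38242485 0.52159543]
```

View pics/s_fin.png

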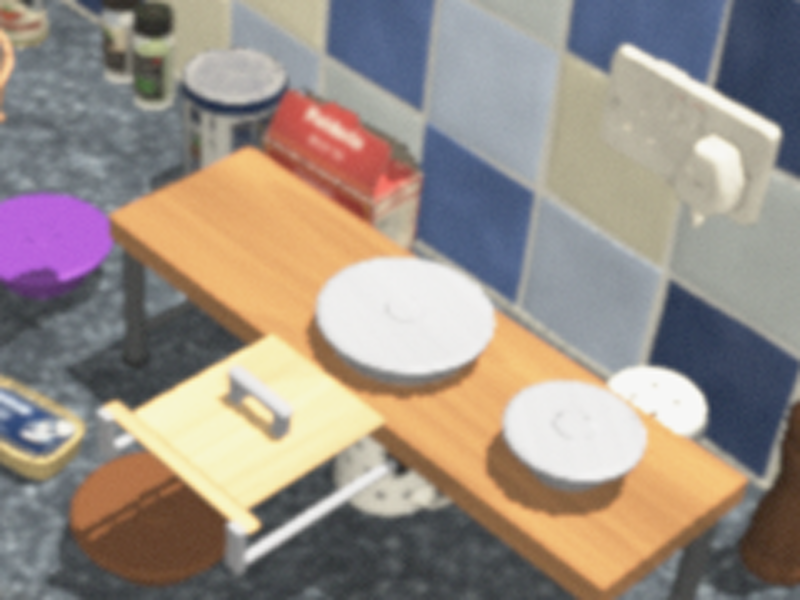

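The picture shows the large dripper seated and level at (405,318), the cover open, and the small dripper in place at (573,430). The lid plane is at 0.1752, which is 15 mm down, and its slope is below 0.003.

```bash
python3 -c "
from rig import job;print(job.hand_in())"
```

```text
the job is handed in; nothing more can be done
None
```

The stand is ready and the job is handed in, at about 9.5 s of the 51 s allowed. I pinched the bar and pulled the cover to its end stop. Then I pushed the larger dripper along the deck by its rim, between the open fingers, until it dropped into the seat. I backed the arm off clear of everything before handing in.

Last checks:
- **Cover:** its rear edge is at x≈0.522, so it is open by about 0.14 m.
- **Larger dripper:** the lid is 15 mm lower than when it stood on the deck, with a slope below 0.003. In the top view its centre is about 1 mm from the seat centre.
- **Smaller dripper:** it moved less than 3 mm, which is within measurement noise.

Three things disagreed or stood out:
- **Seat offset:** the scene camera's enclosing circle put the larger dripper about 4 mm from the seat centre, but with an inflated radius. I trusted the top view.
- **Pull force:** the wrist force reached 68 N at the end stop, under the 120 N limit.
- **Cover's start:** it appeared to begin about 12 mm open rather than fully shut.

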